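# Index the copper pan on the turntable

### The arm

A 6-joint arm with a two-finger parallel gripper is mounted at the origin on the work surface. World frame = base frame: x ahead of the robot, y to its left, z up, the work surface at z = 0. Lengths are in m, angles in degrees, forces in N, time in s.
With the tool pointing down it reaches from about 0.3 to 0.75 m from the base axis. Payload 8.5 kg.
Tool frame: the origin (TCP) lies midway between the tips of the shut fingers; the grasp point (between the pads) lies 19 mm behind it; z points along the fingers, y is the line along which they close (so a half turn about z gives the same grasp; the last joint's range is limited). The gripper opens to 85 mm and grips with 20 to 120 N. Pads are 22 mm wide; open, the fingers measure 114 mm over their backs; the gripper's body (76 mm by 85 mm) begins 54 mm behind the grasp point. The pads swing forward as they close: fully open they stand 13 mm farther back than shut.
Start: joints at [58.883, 21.807, 74.336, -0, 83.858, -12.336], TCP at [0.177, 0.521, 0.231] pointing down, gripper open.
Joint ranges: [-178.18, 178.18], [-50.72, 133.34], [12.68, 142.11], [-81.47, 261.47], [9.98, 163.14], [-165.26, 165.26]. Speed limits (degrees/s): [136.94, 136.94, 180, 180, 180, 180].

### API

Orientations are given as a 3x3 rotation matrix whose columns are the frame's x, y, z axes.
In Python, from rig import observe, optics, order, spotter gives the robot as it stands.
- The arm moves only by the tool move_arm, never from a script. Its argument "series" is text: rows parted by semicolons, each of 5 numbers parted by spaces: the shift along the tool's x, y, z in cm, then the turn about the tool's z in degrees, then the opening, from -1 (shut) to 1 (fully open). A call has 1 to 8 rows; each row is the pose to reach, as a shift and turn from the pose commanded when the call began, along the tool's axes at that moment; what a row does not reach only later rows make up. A row lasts 1/8 s, in which the tool goes at most 62.5 mm and 10.7 degrees, less where a joint would pass 70% of its speed; a pose out of reach is approached as far as the arm can. A call with a gripper value outside its range is refused whole. The fingers move at their own pace and stop on an object; "force" is the grip in N (left out, the last holds). Time passes only in rows, so rows that repeat a pose let the fingers close. It gives the time, the measured TCP pose, the force, the opening and the grip force at its end, in the units of the state.
- observe(): the state, without advancing time (a new reading comes with each control period).
- optics.get_image(name): name is "scene" or "side" or "wrist"; returns a dict with "pixels" (420x560x3 uint8, blue, green, red), "camera_matrix" (3x3 intrinsics, pixels), "rvec" (rotation vector, rad) and "tvec" (3), from world to camera coordinates, as OpenCV has them. Camera axes: x right, y down, z forward; pixel columns grow to the right and rows downward; lengths in m; the calibration is good to about 2 mm. A picture is of the moment at which its call begins. There is no depth.
- order.close_job(): hands the job in; it is judged then, once.
Trained networks look in the newest picture that a camera, given by its name, has taken for a name from the list of things; names that differ only in an ending like _2 or _b are one class to them, and where a whole thing is asked for, a point or a joint stands for the part that bears it (a point fixed in the world has none). Each returns a list of dicts, best first, with "score" (0 to 1); they miss things now and then, are a little off and sometimes report something else, mostly with a low value. They report only what shows in the picture. A call takes as long as a camera call. They do not tell look-alikes from the thing itself.
- spotter.find_in(thing, camera): "point" ([x, y, z] in m, in world coordinates, good to about 4 mm: the middle of the surface that is visible of it).
- spotter.cut_out(thing, camera): "pixels" (420x560 bool, what is visible of it).
- spotter.mark_of(thing, camera): "point" ([x, y, z] in m, in world coordinates, good to about 4 mm: a listed point, or the origin of a listed thing).
The state is a dict: "time_s": time; "q": joint angles; "qvel": joint speeds; "joint_efforts": joint torques, N m; "position": TCP position; "tool_rot": TCP orientation; "ft_force": force on the tool from outside, world axes, zero at the start; "wrist_torque": the same for the moment, N m; "grip_width": finger opening in m; "gripper_force": force on a finger pad.
Only numpy, scipy, OpenCV 4.12 (cv2) and the standard library are available. Lean on these libraries where they do the work, as an engineer would, in place of code of your own. Each camera call takes 0.05 s, during which the arm holds its last target. There are 200 camera calls.

### The job

Turn the bench turntable by gently pushing on one of its spokes with a fingertip, until the handle lug of the copper pan riding on it points straight at the pointed steel post; then take the hand away and leave it standing there. Do not grip the spokes, do not touch or lift the pan, and leave the mallet, the jug and the tin alone.

Things in the scene. Friction and masses are not known exactly. Their poses are not given: they have to be found in the camera images.
- stand: Fixed round foot of the turntable, 124 mm across and 12 mm high, bolted to the bench. Origin on the turning axis (vertical), at bench height.
- turntable: Turning part: 128 mm steel plate, top 44 mm up, with four level 12 mm round spokes along its own +x, +y, -x, -y, centre lines 30 mm above the bench, to 160 mm from the axis, with 20 mm black end balls. Over 105 mm out nothing is above or below the spokes: a finger fits beside one. Origin on the axis, bench height. Turns either way; 0.14 N m friction; stays where left.
- pan: Round copper pan, 136 mm across the rim, 28 mm high, 0.45 kg, loose and centred on the turntable plate, turning with it. A flat handle lug 32 mm wide, 4 mm thick, with two rivet marks, sticks out along its +x axis to 100 mm from the centre, 23 mm above its underside; where it stands relative to the spokes varies. Origin: centre of the underside.
- post: Fixed upright turned steel post with a conical point, 75 mm high, 28 mm thick (foot 50 mm across), about 0.24 m from the turntable's axis, out of the spokes' sweep. Origin: centre of the underside.
- post_tip (a point): The point of the steel post, 75 mm above the bench.
- tin: Bystander: closed round metal tin, 60 mm across, 65 mm high, loose. Origin: centre of the underside.
- mallet: Bystander: mallet with a white upright cylindrical head 60 mm across and 90 mm high and a wooden handle level along its +x axis to 240 mm from the head's centre, loose. Origin: centre of the head's underside.
- jug: Bystander: copper jug with lid, 84 mm across, 140 mm high, brass handle along its +x, loose. Origin: centre of the underside.
Things that resemble listed ones, but are neither listed nor needed, are in the scene too. Several things have the shape of the pan; the one meant has the colours described above. Leave any purple look-alike of the post alone.

How it is judged (in metres and radians):
On the way:
1. a finger pushes a spoke of the turntable (contact force between the fingers and turntable above 0.3 N), for 0.04 s.
At the end, for the whole second after the job is handed in: The line along the pan's lug passes within 18 mm of the post (about 4 degrees), lug side towards it; the pan still sits flat and centred (12 mm) on the plate; turntable and pan at rest; tin, mallet and jug upright within 15 mm of where they stood (x of post_tip in the frame of pan above 0.1 m and y of post_tip in the frame of pan between -0.018 and 0.018 m and horizontal distance between pan and stand below 0.012 m and height (world z) of pan between 0.04 and 0.048 m and angle between pan's own z axis and vertical below 0.05 rad and angular speed of turntable below 0.05 rad/s and linear speed of pan below 0.02 m/s and distance of each of tin, mallet, jug from where it was at the start of the episode below 0.015 m and angle between each of tin, mallet, jug's own z axis and vertical below 0.1 rad); the robot touches nothing.
It fails at once if the robot touches the pan (contact force between any of the fingers, the arm and pan above 0.5 N).
It fails at once if the pan is lifted off the plate (height (world z) of pan above 0.055 m or angle between pan's own z axis and vertical above 0.2 rad).
It fails at once if the turntable is gripped or shoved hard (over 15 N) (contact force between the fingers and turntable above 15 N).
It fails at once if the tin, the mallet or the jug is moved or knocked over (distance of any of tin, mallet, jug from where it was at the start of the episode above 0.015 m or angle between any of tin, mallet, jug's own z axis and vertical above 0.3 rad).
It also fails if it takes over 51 s, if anything falls off the work surface, if the arm or the gripper's body presses on something with over 40 N, if the wrist force passes 120 N, or if a joint passes its speed limit or range.

## Working session

There is one attempt and no reset: what is moved stays moved. The work goes in short steps, Python scripts to look and compute and a tool call to move; the robot and the scene stay as the last step left them, time stands still between calls to the robot, and variables do not carry over. Pictures are saved under pics/ and viewed, at most 10 in all, crops included, and the job is handed in when it is done.

Besides the shell and the picture viewer there is one more tool, called after "Call:" by a JSON object that holds its "op" and its "data", one argument or row to a line. move_arm: Moves the arm, as the interface text tells. Its arguments: {"type":"object","properties":{"series":{"type":"string"},"force":{"type":"number"}},"required":["series"]}

```bash
mkdir -p pics; cat > h.py <<'E'
import numpy as np, cv2
from rig import observe, optics, order, spotter
def P(im):
    R=cv2.Rodrigues(np.array(im["rvec"],float))[0]; return np.array(im["camera_matrix"]),R,np.array(im["tvec"],float).reshape(3)
def proj(im,p): return cv2.projectPoints(np.array(p,float).reshape(-1,3),np.array(im["rvec"],float),np.array(im["tvec"],float),np.array(im["camera_matrix"]),None)[0].reshape(-1,2)
def atz(im,uv,z):
    K,R,t=P(im); d=R.T@np.linalg.inv(K)@np.array([uv[0],uv[1],1.]); c=-R.T@t; return c+d*(z-c[2])/d[2]
E
python3 - <<'E'
from h import *
for c in ["scene","side"]:
    im=optics.get_image(c); cv2.imwrite(f"pics/{c}0.png",im["pixels"])
    for n in ["stand","turntable","pan","post","post_tip","tin","mallet","jug"]:
        for r in spotter.mark_of(n,c)[:4]:
            print(c,n,round(r["score"],2),np.round(r["point"],3),proj(im,r["point"])[0].round())
s=observe();print(s["time_s"],s["position"],s["tool_rot"])
E
```

```text
scene stand 0.8 [ 0.561  0.065 -0.001] [301. 233.]
scene turntable 0.88 [ 0.56   0.068 -0.002] [302. 234.]
scene pan 0.86 [ 0.846 -0.003  0.002] [196. 290.]
scene pan 0.78 [0.56  0.066 0.043] [303. 225.]
scene pan 0.73 [ 0.289  0.261 -0.002] [430. 215.]
scene pan 0.51 [ 0.557  0.064 -0.002] [302. 232.]
scene post 0.91 [0.713 0.243 0.   ] [311. 325.]
scene post 0.68 [ 0.808  0.207 -0.003] [270. 343.]
scene post_tip 0.67 [0.812 0.206 0.076] [268. 334.]
scene post_tip 0.59 [0.714 0.239 0.076] [311. 313.]
scene tin 0.67 [ 0.633 -0.154 -0.002] [221. 197.]
scene mallet 0.94 [ 0.534  0.392 -0.   ] [412. 316.]
scene mallet 0.25 [ 0.716  0.245 -0.001] [311. 326.]
scene jug 0.66 [ 0.383 -0.258 -0.002] [263. 122.]
side stand 0.65 [0.562 0.068 0.003] [273. 212.]
side turntable 0.65 [ 0.56   0.067 -0.002] [273. 213.]
side pan 0.78 [0.561 0.066 0.043] [273. 202.]
side pan 0.65 [ 0.846 -0.002  0.004] [371. 188.]
side pan 0.59 [0.298 0.262 0.   ] [157. 206.]
side post 0.51 [ 0.81   0.204 -0.001] [320. 153.]
side post 0.48 [ 0.71   0.236 -0.   ] [287. 159.]
side post_tip 0.64 [0.809 0.206 0.083] [321. 131.]
side post_tip 0.49 [0.712 0.24  0.074] [287. 139.]
side tin 0.69 [ 0.636 -0.153 -0.004] [342. 257.]
side mallet 0.58 [0.539 0.392 0.   ] [214. 150.]
side jug 0.81 [ 0.382 -0.264  0.002] [279. 337.]
0.9 [0.17708105 0.52068389 0.23133211] [[-9.46745230e-01  3.21983648e-01  1.97906178e-05]
 [ 3.21983648e-01  9.46745230e-01 -2.39737402e-05]
 [-2.64558254e-05 -1.63247689e-05 -1.00000000e+00]]
```

```bash
python3 - <<'E'
import cv2,numpy as np
a=cv2.imread("pics/scene0.png");cv2.imwrite("pics/c0.png",cv2.resize(a[150:360,170:450],None,fx=2.8,fy=2.8,interpolation=2))
b=cv2.imread("pics/side0.png");cv2.imwrite("pics/c1.png",cv2.resize(b[110:320,130:410],None,fx=2.8,fy=2.8,interpolation=2))
E
```

```text
(no output)
```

View pics/c0.png

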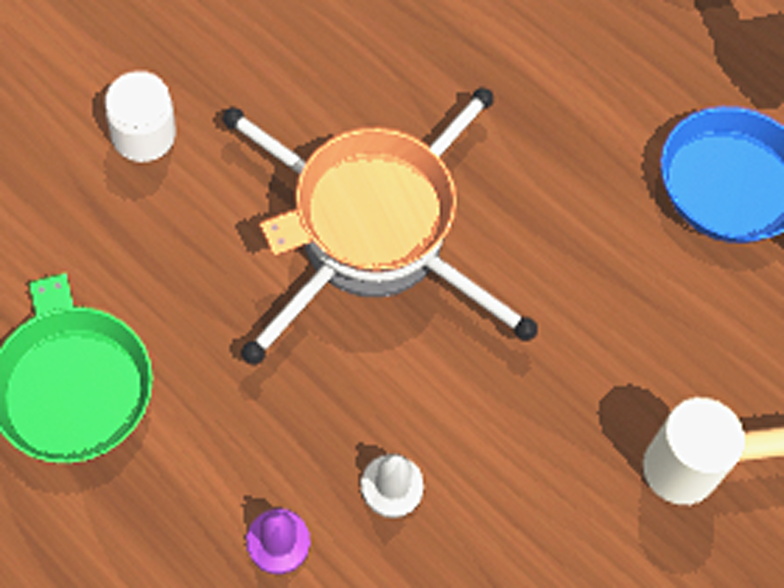

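View pics/c1.png

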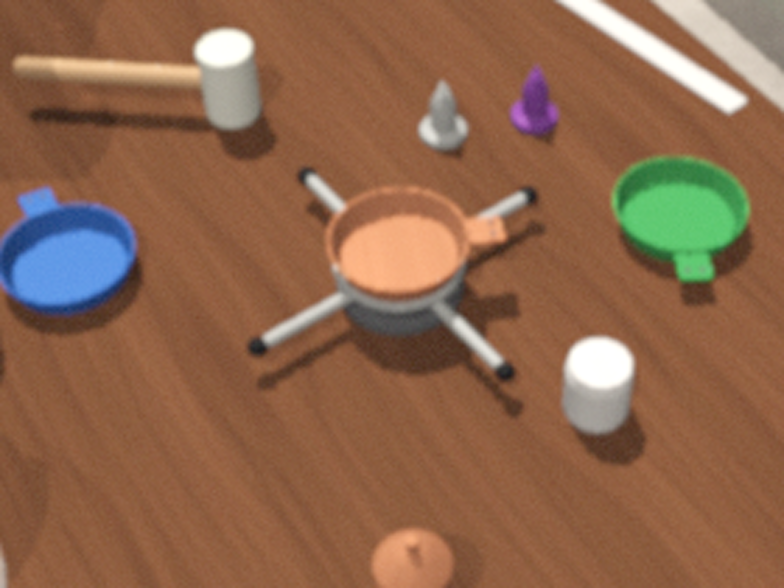

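View pics/scene0.png

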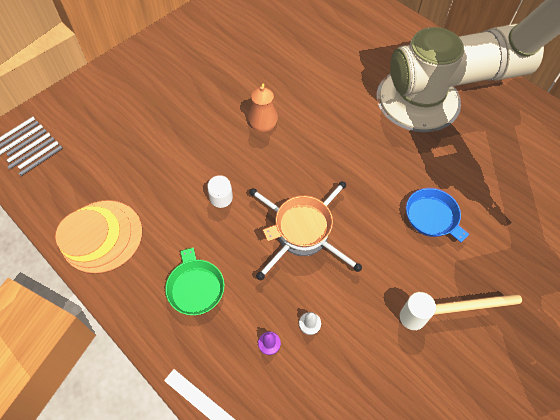

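```bash
cat >> h.py <<'E'
C=np.array([.5605,.0665]); T=np.array([.7125,.241])
def rep(n,im,pts):
    for k,uv,z in pts:
        p=atz(im,uv,z)[:2]-C; print(n,k,(p+C).round(4),np.hypot(*p).round(4),np.degrees(np.arctan2(p[1],p[0])).round(1))
E
python3 - <<'E'
from h import *
a=optics.get_image("scene");b=optics.get_image("side")
f=lambda u,o:(u[0]/2.8+o[0],u[1]/2.8+o[1])
rep("sc",a,[("lug",f((268,236),(170,150)),.069)]+[("ball",f(u,(170,150)),.03) for u in [(233,117),(483,98),(526,328),(253,353)]]+[("tip",f((396,458),(170,150)),.075)])
rep("si",b,[("lug",f((503,230),(130,110)),.069)]+[("ball",f(u,(130,110)),.03) for u in [(305,176),(529,195),(257,347),(505,371)]]+[("tip",f((443,80),(130,110)),.075)])
w=optics.get_image("wrist");cv2.imwrite("pics/w0.png",w["pixels"]);print(P(w)[1].T,-P(w)[1].T@P(w)[2])
E
```

```text
sc lug [0.6498 0.0311] 0.096 -21.6
sc ball [ 0.5754 -0.0924] 0.1596 -84.6
sc ball [0.3979 0.0536] 0.1631 -175.5
sc ball [0.5422 0.2305] 0.165 96.4
sc ball [0.721 0.086] 0.1617 6.9
sc tip [0.714  0.2391] 0.2309 48.3
si lug [0.6512 0.0248] 0.0999 -24.7
si ball [0.5426 0.2289] 0.1634 96.3
si ball [0.7221 0.0832] 0.1625 5.9
si ball [0.3986 0.0508] 0.1626 -174.5
si ball [ 0.5768 -0.0937] 0.161 -84.2
si tip [0.7149 0.2371] 0.2301 47.8
[[ 3.22279884e-01  9.04149340e-01  2.80445445e-01]
 [ 9.46644400e-01 -3.07739102e-01 -9.57132400e-02]
 [-2.35033270e-04  2.96328562e-01 -9.55086032e-01]] [0.10575772 0.54545087 0.37482695]
```

The copper pan on the turntable (scene 303,225) is the one meant. The green pan (196,290) and the blue one (430,215) are look-alikes of the wrong colour. The grey steel post (311,325) is 0.23 m from the axis, as described; the purple one (270,343) is 0.285 m away. The crop confirms both choices.

The spokes stand at about 6°, 96°, -174° and -84°. The lug is at about -24° and the post at about 48°, so the table must turn about 72° anticlockwise. I will push the near spoke (-174°) from its +y side.

```bash
cat >> h.py <<'E'
C=np.array([.560,.068]); T=np.array([.714,.239])
def fin(phi,d,z,r=.132):
    "tool pose beside the spoke at phi (deg), centre d behind it; tool y yaw = phi+180"
    a=np.radians(phi);u=np.array([np.cos(a),np.sin(a)]);t=np.array([-u[1],u[0]])
    return [*(C+r*u-d*t),z,phi+180]
def rows(ps,base=None):
    if base is None:
        s=observe();R=np.array(s["tool_rot"]);p0=np.array(s["position"]);
    else:
        p0=np.array(base[:3]);a=np.radians(base[3]);y=np.array([np.cos(a),np.sin(a),0]);R=np.array([[-y[1],y[0],0],[y[0],y[1],0],[0,0,-1.]]).T
    yaw=np.degrees(np.arctan2(R[1,1],R[0,1]))
    out=[]
    for p in ps:
        v=R.T@(np.array(p[:3])-p0)*100; d=-((p[3]-yaw+180)%360-180)
        out.append("%.2f %.2f %.2f %.1f -1"%(*v,d))
    print("; ".join(out))
E
python3 - <<'E'
from h import *
h=fin(-174.2,.035,.15);l=fin(-174.2,.035,.018);print(h,observe()["time_s"])
rows([h]); rows([l],base=h)
E
```

```text
[np.float64(0.4251387760331969), np.float64(0.08948139358085867), 0.15, 5.800000000000011] 1.05
-37.37 -32.84 8.13 65.4 -1
0.00 0.00 13.20 -0.0 -1
```

Call:
{"op": "move_arm", "data": {
  "series": "-5.3 -4.7 0 10 -1; -10.7 -9.4 0 20 -1; -16 -14.1 1 30 -1; -21.4 -18.8 2 40 -1; -26.7 -23.5 4 50 -1; -32 -28.1 6 60 -1; -37.4 -32.8 8.1 65.4 -1; -37.4 -32.8 8.1 65.4 -1"
}}

```text
time_s: 2.05
position: [0.4231, 0.0937, 0.152]
tool_rot: [[-0.1, 0.995, 0.001], [0.995, 0.1, 0.0], [-0.0, 0.001, -1.0]]
ft_force: [2.0, 0.5, 0.2]
grip_width: 0.0002
gripper_force: 0.0
```

```bash
python3 - <<'E'
from h import *
print(observe()["position"]);h=fin(-174.2,.035,.15);l=fin(-174.2,.035,.018)
rows([h,l])
E
```

```text
[0.42305111 0.09365434 0.15199489]
-0.44 0.17 0.20 -0.1 -1; -0.43 0.15 13.40 -0.1 -1
```

Call:
{"op": "move_arm", "data": {
  "series": "0 0 3 0 -1; 0 0 6 0 -1; 0 0 9 0 -1; 0 0 11.5 0 -1; 0 0 13.2 0 -1; 0 0 13.2 0 -1; 0 0 13.2 0 -1"
}}

```text
time_s: 2.92
position: [0.4226, 0.0956, 0.0208]
tool_rot: [[-0.101, 0.995, 0.001], [0.995, 0.101, -0.0], [-0.0, 0.001, -1.0]]
ft_force: [0.7, -0.3, 0.1]
grip_width: 0.0001
gripper_force: 0.0
```

```bash
python3 - <<'E'
from h import *
s=observe();print(s["position"],s["ft_force"])
b=fin(-174.2,.035,.018)
# call A: approach then first 10 deg;  then 20 deg per call
d=.017
rows([fin(-174.2,x,.018) for x in (.031,.027,.023,.019,.017)]+[fin(-174.2+k,d,.018) for k in (1.5,3,5)],b)
for k0,ks in ((5,np.arange(7.5,25.1,2.5)),(25,np.arange(27.5,45.1,2.5)),(45,[47.5,50,52.5,55,57.5,60,61.5,62.5])):
    rows([fin(-174.2+k,d,.018) for k in ks],fin(-174.2+k0,d,.018))
E
```

```text
[0.42259693 0.09556263 0.0208252 ] [ 0.70607606 -0.27417934  0.06859885]
-0.40 0.00 0.00 -0.0 -1; -0.80 0.00 0.00 -0.0 -1; -1.20 0.00 0.00 -0.0 -1; -1.60 -0.00 0.00 -0.0 -1; -1.80 -0.00 0.00 -0.0 -1; -2.15 -0.04 0.00 -1.5 -1; -2.49 -0.07 0.00 -3.0 -1; -2.96 -0.10 0.00 -5.0 -1
-0.58 -0.06 0.00 -2.5 -1; -1.16 -0.10 0.00 -5.0 -1; -1.74 -0.11 0.00 -7.5 -1; -2.32 -0.09 0.00 -10.0 -1; -2.90 -0.06 0.00 -12.5 -1; -3.47 0.01 0.00 -15.0 -1; -4.05 0.10 0.00 -17.5 -1; -4.62 0.21 0.00 -20.0 -1
-0.58 -0.06 0.00 -2.5 -1; -1.16 -0.10 0.00 -5.0 -1; -1.74 -0.11 0.00 -7.5 -1; -2.32 -0.09 0.00 -10.0 -1; -2.90 -0.06 0.00 -12.5 -1; -3.47 0.01 0.00 -15.0 -1; -4.05 0.10 0.00 -17.5 -1; -4.62 0.21 0.00 -20.0 -1
-0.58 -0.06 0.00 -2.5 -1; -1.16 -0.10 0.00 -5.0 -1; -1.74 -0.11 0.00 -7.5 -1; -2.32 -0.09 0.00 -10.0 -1; -2.90 -0.06 0.00 -12.5 -1; -3.47 0.01 0.00 -15.0 -1; -3.82 0.06 0.00 -16.5 -1; -4.05 0.10 0.00 -17.5 -1
```

Call:
{"op": "move_arm", "data": {
  "series": "-0.6 0.2 0 0 -1; -1.2 0.3 0 0 -1; -1.6 0.3 0 0 -1; -1.9 0.3 0 0 -1; -2.2 0.3 0 0 -1; -2.5 0.3 0 0 -1; -2.9 0.3 0 -1.5 -1; -3.3 0.2 0 -3 -1"
}}

```text
time_s: 3.92
position: [0.4277, 0.0627, 0.0202]
tool_rot: [[-0.155, 0.988, 0.0], [0.988, 0.155, 0.0], [-0.0, 0.0, -1.0]]
ft_force: [0.5, 2.0, 0.2]
grip_width: -0.0001
gripper_force: 0.6
```

```bash
cat >> h.py <<'E'
def spoke():
    "finger pose -> polar about C and the spoke angle if touching"
    s=observe();p=np.array(s["position"])[:2]-C;R=np.array(s["tool_rot"]);y=np.degrees(np.arctan2(R[1,1],R[0,1]))
    r=np.hypot(*p);a=np.degrees(np.arctan2(p[1],p[0]));print("t",s["time_s"],"finger r",r.round(4),"ang",a.round(1),"spoke",(a+np.degrees(np.arcsin(.017/r))).round(1),"yaw-180",(y-180).round(1),s["position"],s["ft_force"])
E
python3 -c "
from h import *
spoke()"
```

```text
t 3.925 finger r 0.1324 ang -177.7 spoke -170.3 yaw-180 -171.1 [0.4276757  0.06274197 0.02021635] [0.45436527 2.02500734 0.20992856]
```

Call:
{"op": "move_arm", "data": {
  "series": "-0.6 -0.1 0 -2.5 -1; -1.2 -0.1 0 -5 -1; -1.7 -0.1 0 -7.5 -1; -2.3 -0.1 0 -10 -1; -2.9 -0.1 0 -12.5 -1; -3.5 0 0 -15 -1; -4.1 0.1 0 -17.5 -1; -4.6 0.2 0 -20 -1"
}}

```text
time_s: 4.92
position: [0.4366, 0.0175, 0.0202]
tool_rot: [[-0.484, 0.875, 0.0], [0.875, 0.484, 0.0], [-0.0, 0.0, -1.0]]
ft_force: [-0.3, 1.7, 0.0]
grip_width: 0.0003
gripper_force: 0.6
```

```bash
python3 -c "
from h import *
spoke()"
```

```text
t 4.925 finger r 0.1333 ang -157.7 spoke -150.4 yaw-180 -151.0 [0.43661723 0.01746342 0.02024552] [-0.32455882  1.67408479  0.02560727]
```

Tracking is good at about 20° per call. The spoke target is about -102.5°, so I continue.

Call:
{"op": "move_arm", "data": {
  "series": "-0.6 0 0 -2.5 -1; -1.2 -0.1 0 -5 -1; -1.7 -0.1 0 -7.5 -1; -2.3 -0.1 0 -10 -1; -2.9 0 0 -12.5 -1; -3.5 0.1 0 -15 -1; -4.1 0.2 0 -17.5 -1; -4.6 0.3 0 -20 -1"
}}

```text
time_s: 5.92
position: [0.4611, -0.0214, 0.0201]
tool_rot: [[-0.754, 0.657, -0.001], [0.657, 0.754, 0.0], [0.001, -0.0, -1.0]]
ft_force: [-1.9, 0.9, 0.1]
grip_width: 0.0004
gripper_force: 0.6
```

Call:
{"op": "move_arm", "data": {
  "series": "-0.6 0 0 -2.5 -1; -1.2 -0.1 0 -5 -1; -1.7 -0.1 0 -7.5 -1; -2.3 -0.1 0 -10 -1; -2.9 0 0 -12.5 -1; -3.3 0.1 0 -14.5 -1; -3.5 0.1 0 -15.5 -1; -3.5 0.1 0 -15.5 -1"
}}

```text
time_s: 6.92
position: [0.4885, -0.0434, 0.0202]
tool_rot: [[-0.901, 0.433, 0.0], [0.433, 0.901, -0.0], [-0.0, 0.0, -1.0]]
ft_force: [0.6, 0.3, -0.3]
grip_width: -0.0002
gripper_force: 0.0
```

```bash
python3 - <<'E'
from h import *
spoke()
for c,o in (("scene",(170,150)),("side",(130,110))):
    im=optics.get_image(c);cv2.imwrite(f"pics/{c}1.png",cv2.resize(im["pixels"][o[1]:o[1]+210,o[0]:o[0]+280],None,fx=2.8,fy=2.8,interpolation=2))
a,b=cv2.imread("pics/scene1.png"),cv2.imread("pics/side1.png")
E
```

```text
t 6.925 finger r 0.1324 ang -122.7 spoke -115.3 yaw-180 -115.7 [ 0.48847014 -0.04343015  0.02019983] [ 0.63701423  0.33766059 -0.25337767]
```

View pics/scene1.png

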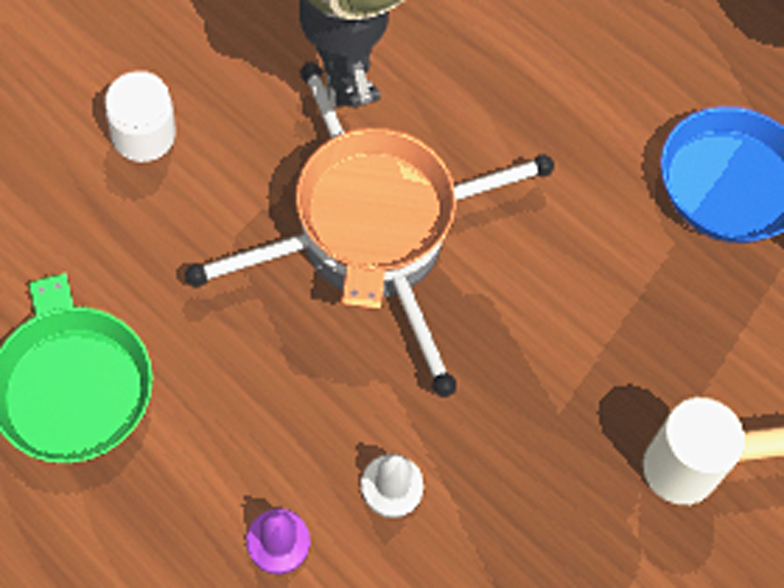

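View pics/side1.png

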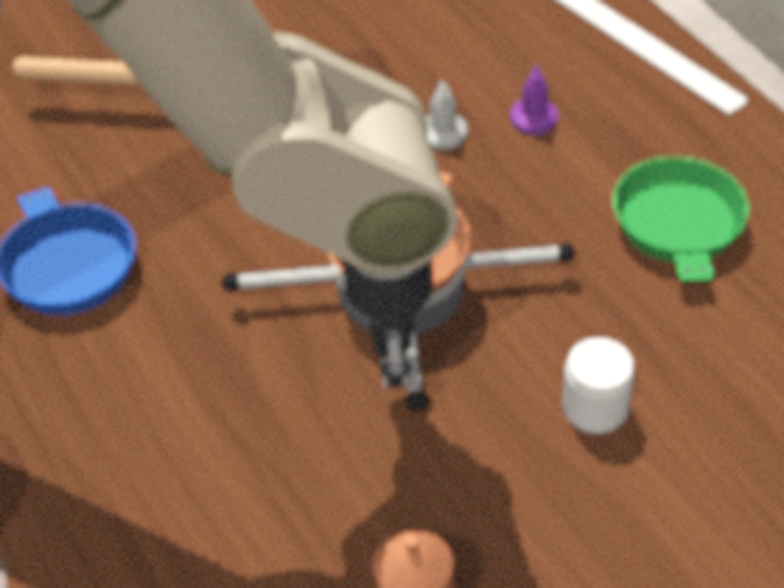

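The lug now points down towards the post, with its tip mid at crop (362,304). The balls are at (310,72), (543,164), (195,274) and (444,384). The bystanders have not moved.

```bash
python3 - <<'E'
from h import *
import h
h.C[:]=[.560,.068]
a=optics.get_image("scene")
f=lambda u:(u[0]/2.8+170,u[1]/2.8+150)
rep("sc",a,[("lug",f((362,304)),.069),("tip",f((396,458)),.075)]+[("ball",f(u),.03) for u in [(310,72),(543,164),(195,274),(444,384)]])
# image overlay: line from pan centre at z=.069 in different lug angles
for ang in (34,36,38,48):
    q=np.radians(ang);print(ang,((proj(a,[*(C+.1*np.array([np.cos(q),np.sin(q)])),.069])[0]-[170,150])*2.8).round(1))
print(spotter.mark_of("pan","scene")[:2])
E
```

```text
sc lug [0.6381 0.1295] 0.0995 38.2
sc tip [0.714  0.2391] 0.2301 48.0
sc ball [ 0.4911 -0.0778] 0.1613 -115.3
sc ball [0.4116 0.1375] 0.1639 154.9
sc ball [ 0.7064 -0.001 ] 0.1619 -25.2
sc ball [0.6279 0.2158] 0.1626 65.3
34 [353.  303.3]
36 [357.2 304. ]
38 [361.5 304.6]
48 [382.8 305.4]
[{'point': [0.5622, 0.0635, 0.0382], 'score': 0.77}, {'point': [0.8467, -0.0033, 0.0009], 'score': 0.71}]
```

Call:
{"op": "move_arm", "data": {
  "series": "-0.3 0 0 -1.5 -1; -0.6 0 0 -3 -1; -1 -0.1 0 -4.5 -1; -1.4 -0.1 0 -6 -1; -1.8 -0.1 0 -8 -1; -2.1 -0.1 0 -9 -1; -2.1 -0.1 0 -9 -1"
}}

```text
time_s: 8.0
position: [0.5072, -0.0536, 0.0202]
tool_rot: [[-0.958, 0.287, 0.001], [0.287, 0.958, -0.0], [-0.001, -0.0, -1.0]]
ft_force: [-0.6, -0.2, 0.1]
grip_width: 0.0001
gripper_force: 0.0
```

```bash
python3 - <<'E'
from h import *
spoke()
a=optics.get_image("scene");cv2.imwrite("pics/scene2.png",cv2.resize(a["pixels"][180:320,240:400],None,fx=4,fy=4,interpolation=2))
E
```

```text
t 8.0 finger r 0.1325 ang -113.5 spoke -106.1 yaw-180 -106.7 [ 0.50721002 -0.05356524  0.02023614] [-0.63932086 -0.21287375  0.1137927 ]
```

View pics/scene2.png

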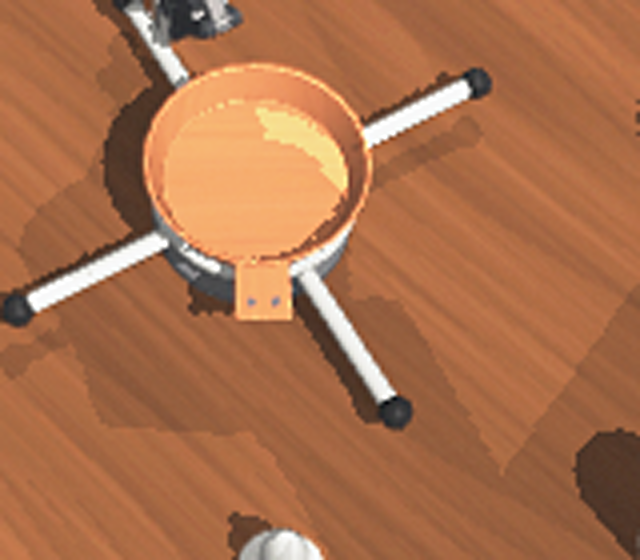

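The lug tip corners are at crop (236,319) and (292,320), with the rivets at (251,302) and (276,302).

```bash
python3 - <<'E'
from h import *
a=optics.get_image("scene")
f=lambda u:(u[0]/4+240,u[1]/4+180)
rep("sc",a,[("lug",f((264,319.5)),.069),("riv",f((263.5,302)),.069)])
A,B,r1,r2=[atz(a,f(u),.069)[:2] for u in ((236,319),(292,320),(251,302),(276,302))]
for p,q in((A,B),(r1,r2)): d=q-p;print(np.hypot(*d).round(4),np.degrees(np.arctan2(d[1],d[0])).round(1)-90)
# by colour: lug pixels -> top-plane points beyond r=75
m=cv2.cvtColor(a["pixels"],cv2.COLOR_BGR2HSV)
pts=[]
for v in range(250,265):
    for u in range(285,330):
        h,s,vv=m[v,u]
        p=atz(a,(u,v),.069)[:2]-C
        if vv>200 and 60<s and .076<np.hypot(*p)<.105: pts.append(p)
pts=np.array(pts);c=pts.mean(0);print(len(pts),c,np.degrees(np.arctan2(c[1],c[0])))
print(np.degrees(np.arctan2(*(T-C)[::-1])))
E
```

```text
sc lug [0.6295 0.1425] 0.1019 47.0
sc riv [0.6219 0.1348] 0.091 47.2
0.032 44.30000000000001
0.0143 45.5
133 [0.06081281 0.06431859] 46.60482411592197
47.994281116095316
```

Call:
{"op": "move_arm", "data": {
  "series": "-0.1 0 0 -0.4 -1; -0.2 0 0 -0.8 -1; -0.3 0 0 -1.2 -1; -0.35 0 0 -1.5 -1; -0.35 0 0 -1.5 -1; 0.4 0 0 -1.5 -1; 1.5 0 0 -1.5 -1; 2 0 0 -1.5 -1"
}}

```text
time_s: 9.1
position: [0.4867, -0.0472, 0.0203]
tool_rot: [[-0.965, 0.262, -0.0], [0.262, 0.965, 0.0], [0.0, 0.0, -1.0]]
ft_force: [-0.1, -0.0, -0.2]
grip_width: -0.0001
gripper_force: 0.0
```

Call:
{"op": "move_arm", "data": {
  "series": "0 0 -2 0 -1; 0 0 -6 0 -1; 0 0 -11 0 -1; 4 -3 -16 0 -1; 8 -6 -18 0 -1; 12 -9 -18 0 -1; 16 -12 -18 0 -1; 16 -12 -18 0 -1"
}}

```text
time_s: 10.1
position: [0.2998, -0.1219, 0.2003]
tool_rot: [[-0.964, 0.266, 0.0], [0.266, 0.964, -0.001], [-0.0, -0.0, -1.0]]
ft_force: [0.6, 0.4, -0.1]
grip_width: -0.0002
gripper_force: 0.0
```

```bash
python3 - <<'E'
from h import *
spoke()
a=optics.get_image("scene");b=optics.get_image("side")
x=[cv2.resize(a["pixels"][180:320,240:340],None,fx=4,fy=4,interpolation=2),cv2.resize(b["pixels"][120:260,230:330],None,fx=4,fy=4,interpolation=2)]
cv2.imwrite("pics/fin.png",np.hstack(x))
for n in ("tin","mallet","jug"):print(n,[np.round(r["point"],3) for r in spotter.mark_of(n,"scene")[:1]])
E
```

```text
t 10.1 finger r 0.3221 ang -143.9 spoke -140.9 yaw-180 -105.4 [ 0.29978267 -0.12190624  0.20034326] [ 0.5719539   0.39059205 -0.06448643]
tin [array([ 0.633, -0.156, -0.001])]
mallet [array([0.53 , 0.393, 0.002])]
jug [array([ 0.384, -0.258,  0.002])]
```

View pics/fin.png

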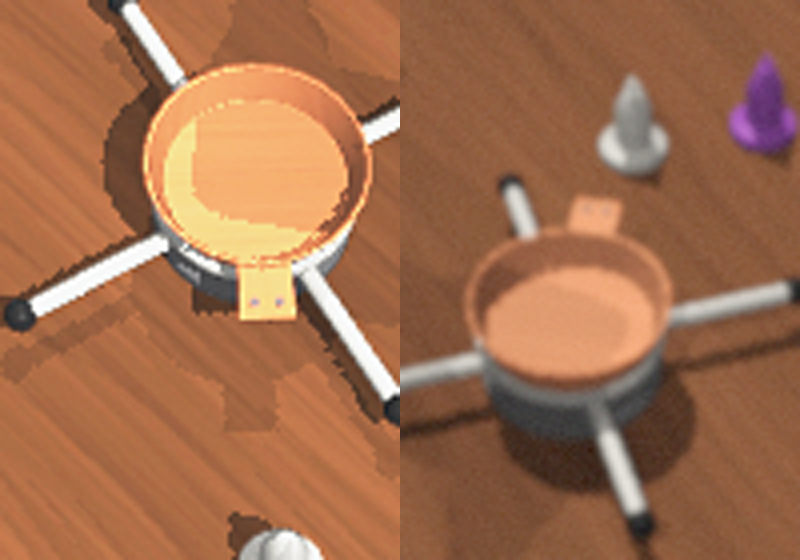

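The hand is clear. In the scene half the lug tip corners are (239,319) and (296,320); in the side half they are (575,197) and (622,201).

```bash
python3 - <<'E'
from h import *
a=optics.get_image("scene");b=optics.get_image("side")
f=lambda u:(u[0]/4+240,u[1]/4+180); g=lambda u:((u[0]-400)/4+230,u[1]/4+120)
rep("sc",a,[("lug",f((267.5,319.5)),.069),("riv",f((266.5,302)),.069),("tip",f((285,530)),.075)])
rep("si",b,[("lug",g((598.5,199)),.069),("riv",g((597,211)),.069),("tip",g((632,74)),.075)])
for im,q in ((a,[f((239,319)),f((296,320))]),(b,[g((575,197)),g((622,201))])):
    A,B=[atz(im,u,.069)[:2] for u in q];d=B-A;print(np.hypot(*d),np.degrees(np.arctan2(d[1],d[0]))%180-90)
    uv=proj(im,[*C,.072]);print("axis pt z.072",uv)
E
```

```text
sc lug [0.6281 0.1439] 0.102 48.1
sc riv [0.6206 0.136 ] 0.0911 48.3
sc tip [0.7125 0.2372] 0.2278 48.0
si lug [0.6281 0.1417] 0.1004 47.3
si riv [0.621  0.1319] 0.0884 46.3
si tip [0.7146 0.2377] 0.2296 47.7
0.032549796133337576 44.356897975429206
axis pt z.072 [[303.62772542 219.89011999]]
0.03305297513329231 50.80006653484148
axis pt z.072 [[271.86211773 194.57186013]]
```

The lug is at about 47.5° and the post at about 47.9°, well within 4°. The hand is clear, so I am handing the job in.

```bash
python3 -c "
from h import *
print(order.close_job())"
```

```text
the job is handed in; nothing more can be done
None
```

I turned the turntable by pushing one spoke until the pan's lug measured about 47.5° against the post's 47.9° (limit about 4°), withdrew the hand, and handed the job in at about 10 s; its result was not reported, and the tin, mallet and jug had not moved as far as the camera could tell.

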